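Stow the fuse box behind its spring gate

TASK

Stand the little fuse box right way up on the open end of its metal holder, then slide it lengthwise along the holder through the spring gate and press it home against the sprung pad at the end, firmly enough that the pad plainly gives by three or four millimetres for half a second, but gently, never forcing the holder. Then let go and come away so that the gate swings shut behind the box, leaving the tin of screws and the roll of black tape where they are.

Things in the scene. Friction and masses are not known exactly. Their poses are not given: they have to be found in the camera images.
- fuse_center (a point): Centre of the loose little fuse box (red body, clear lid), a plain box 34 mm (its own x) by 50 mm (its own y, the long way) by 18 mm high (its own z, up), about 80 g. The point is half-way up, 9 mm above its underside. It starts right way up on the table. When it is pushed on its end face, push well below its top edge.
- holder: Fixed metal holder on the table. Origin: on the table, under the middle of the shut gate. x points along the lane, from the open end through the gate to the stop; y to the left; z up. Base plate 268 x 78 mm (x -98 to +170, y -36 to +42 mm), its top 4 mm above the table. The lane is open above; all on it is under 35 mm high.
- landing (a point): Point on top of the base plate, 65 mm before the gate on the lane's midline, axes as the holder: middle of the bare landing (holder x = -98 to -44 mm) where the box can be set down, long way along the lane, its centre over this point or a few mm nearer to or farther from the gate.
- lane (a point): Point on top of the base plate under the shut gate. Low rails, 6 mm above the plate (10 mm above the table), form a funnel from holder x = -43 to -19 mm, narrowing from 57 to 38 mm between them, then a lane with its clear sides at y = -19 and +19 mm up to the gate, and at y = -19 and +30.5 mm behind it (room for the open leaf).
- nearest_pad (a point): Point on top of the base plate, 106 mm behind the gate: the nearest place where the pad's relaxed face can be. The adjustable stop (aluminium block 40 mm wide, black thumb screw) that carries the pad is clamped anew each time; its place is not measured. The pad's face is 0 to 30 mm beyond this point and has to be found by feel.
- gate (a joint): Spring gate: steel leaf 45 mm long, 6 to 22 mm above the table, on a vertical hinge pin at the left of the lane (holder x = 3, y = 28 mm; 23 mm high). Angle in rad: 0 = shut, up to 1.5 pushed away from the open end, only that way. A weak spring (2 to 4 N to push through) shuts it once its way (holder x = 0 to 49 mm) is clear. Fingers drawn straight back against the open leaf can jam: lift out.
- pad (a joint): Sprung pad, 38 mm wide, 20 mm high (4.5 to 24.5 mm above the table), in front of the stop. Travel in m along the lane: 0 = relaxed, 0.006 = pressed right in, where it is solid. It begins to give at 2 N, stands at 3 mm under 5 N and is right in at 8 N. It springs back when let go and pushes the box back with it.
- parts_tin: Bystander: round tin of screws, 63 mm across, 26 mm high; origin at the centre of its underside.
- tape_black: Bystander: roll of black tape lying flat, 62 mm across, 19 mm high; origin at the centre of its underside.
There are look-alikes about, which are no part of the job. Of the things that look like the part that bears fuse_center, the largest one is meant.

How it is judged (in metres and radians):
On the way, in this order (a step that is already met when the one before it is completed fails the run):
1. the fuse box is slid along the base plate, through the opened gate (x of fuse_center in the frame of holder between -0.018 and 0.03 m and z of fuse_center in the frame of holder below 0.019 m and value of joint gate above 0.4 rad), for 0.1 s.
2. the fuse box is pressed home: the sprung pad gives by at least 2.5 mm for 0.3 s (value of joint pad above 0.0025 m and x of fuse_center in the frame of holder above 0.075 m and z of fuse_center in the frame of holder below 0.019 m), for 0.3 s.
At the end, for the whole second after the job is handed in: The fuse box lies at rest, right way up and flat on the holder's base plate, lengthwise in the lane (within 0.25 rad) between the gate and the pad; the gate is shut behind it (under 0.08 rad), the pad has sprung back (under 1.5 mm) (value of joint gate below 0.08 rad and value of joint pad below 0.0015 m and x of fuse_center in the frame of holder between 0.075 and 0.118 m and y of fuse_center in the frame of holder between -0.012 and 0.014 m and z of fuse_center in the frame of holder below 0.016 m and angle between the y axis of fuse_center and the x axis of holder, either way round below 0.25 rad and angle between fuse_center's own z axis and vertical below 0.1 rad and linear speed of fuse_box below 0.01 m/s); the robot touches nothing.
It fails at once if in the lane, the fuse box is pressed on the holder, its gate or its pad with more than 18 N (contact force between fuse_box and holder above 18 N and x of fuse_center in the frame of holder above -0.045 m).
It fails at once if the fingers press on the holder with more than 25 N (contact force between the fingers and holder above 25 N).
It fails at once if the tin or the roll of tape is moved by more than 20 mm (distance of any of parts_tin, tape_black from where it was at the start of the episode above 0.02 m).
It also fails if it takes over 66 s, if anything falls off the work surface, if the arm or the gripper's body presses on something with over 40 N, if the wrist force passes 120 N, or if a joint passes its speed limit or range.

ROBOT

A 7-joint arm with a two-finger parallel gripper is mounted at the origin on a cart in front of the work surface, level with it; the furniture and walls round the work are solid. World frame = base frame: x ahead of the robot, y to its left, z up, the work surface at z = 0. Lengths are in mm, angles in rad, forces in N, time in s.
With the tool pointing down it reaches from about 375 to 925 mm from the base axis. Payload 3.1 kg.
Tool frame: the origin (TCP) lies at the very end of the fingers, on their centre line; the grasp point (between the pads) lies 19 mm behind it; z points along the fingers, y is the line along which they close (so a half turn about z gives the same grasp; the last joint's range is limited). The gripper opens to 85 mm and grips with 20 to 120 N. Pads are 22 mm wide; open, the fingers measure 114 mm over their backs; the gripper's body (76 mm by 85 mm) begins 54 mm behind the grasp point. The pads swing forward as they close: fully open they stand 13 mm farther back than shut.
Start: joints at [-1.311, 0.383, 0.044, 1.598, -0.018, 1.161, -0.05], TCP at [227.617, 608.846, 231.269] pointing down, gripper open.
Joint ranges: [-2.61, 2.61], [-0.41, 2.15], [-1.48, 1.57], [0, 2.5], [-1.57, 4.71], [0.05, 1.97], [-2.85, 2.85]. Speed limits (rad/s): [2.79, 2.79, 3.14, 3.14, 3.14, 3.14, 3.14].

INTERFACE

Orientations are given as a rotation vector (axis times angle).
In Python, from rig import env, fingers, imaging, ticket gives the robot as it stands. The module is installed in compiled form; this text tells all that it offers. Calls block until the motion is done:
- env.goto(position, orientation): joint-space move of the TCP to a pose.
- env.move_linear(position, ori=None, feed=150, force_limit=None): straight line of the TCP; ori=None keeps the orientation; feed is the mean speed in mm/s. With force_limit (N) it stops when the force on the tool has changed by that much, and returns True; else False.
- env.move_j(angles): joint-space move.
- fingers.command_gripper(opening, grasp_force=None): finger opening in mm; grasp_force is the grip in N (None keeps the last); returns when the fingers have stopped.
- env.sleep(seconds).
- env.inverse_kinematics(position, orientation): joint angles nearest the present ones, or None.
- env.observe(): the state.
- imaging.camera(name): name is "side" or "top"; returns the picture (480x640x3 uint8, red, green, blue); there is no depth.
- imaging.camera_model(name): a dict with "K" (3x3 intrinsics, pixels), "k1" (the pictures are not rectified: a ray, as slopes to the right and down, at radius r is drawn at 1 + k1 r^2 times it, then the intrinsics apply), "rvec" (rotation vector, rad) and "tvec" (3), from world to camera coordinates, as OpenCV has them. Camera axes: x right, y down, z forward; pixel columns grow to the right and rows downward; lengths in mm; the calibration is good to about 2 mm. A picture is of the moment at which its call begins. camera_model takes no time and is no camera call.
A pose or a line that the arm cannot do raises env.MotionError and nothing moves.
- ticket.hand_in(): hands the job in; it is judged then, once.
The state is a dict: "time": time; "qpos": joint angles; "dq": joint speeds; "joint_torque": joint torques, N m; "tcp_pos": TCP position; "tcp_rot": TCP orientation; "force": force on the tool from outside, world axes, zero at the start; "torque": the same for the moment, N m; "opening": finger opening in mm; "grasp_force": force on a finger pad.
Only numpy, scipy, OpenCV 4.12 (cv2) and the standard library are available. Lean on these libraries where they do the work, as an engineer would, in place of code of your own. Each camera call takes 0.05 s, during which the arm holds its last target. There are 200 camera calls.

## Working session

There is one attempt and no reset: what is moved stays moved. The work goes in short steps, each a Python script; the robot and the scene stay as the last script left them, time stands still between calls to the robot, and variables do not carry over. Pictures are saved under pics/ and viewed, at most 10 in all, crops included, and the job is handed in when it is done.

```bash
mkdir -p pics; python3 - <<'E'
from rig import env, fingers, imaging, ticket
import cv2
for n in("top","side"):
    cv2.imwrite(f"pics/{n}0.png",imaging.camera(n)[:,:,::-1]); print(n,imaging.camera_model(n))
o=env.observe();print(o["time"],o["tcp_pos"],o["tcp_rot"],o["force"],o["opening"])
E
```

```text
top {'K': array([[568.21050906,   0.        , 312.66757639],
       [  0.        , 568.21050906, 238.3769033 ],
       [  0.        ,   0.        ,   1.        ]]), 'k1': -0.10334583814067987, 'rvec': array([ 2.18582273, -2.15537971,  0.05954644]), 'tvec': array([203.06703035, 529.05399612, 874.93792384])}
side {'K': array([[485.77384898,   0.        , 319.62099977],
       [  0.        , 485.77384898, 235.0384422 ],
       [  0.        ,   0.        ,   1.        ]]), 'k1': -0.031441845932136614, 'rvec': array([ 0.41331945, -2.66836805,  1.35702764]), 'tvec': array([572.23065121,  37.18649314, 898.66923629])}
0.1 [227.34337746 608.04479801 229.99383124] [-0.55885916 -3.09117566  0.00374585] [0.88307657 1.03636724 0.66500757] 85.40199260647151
```

View pics/top0.png

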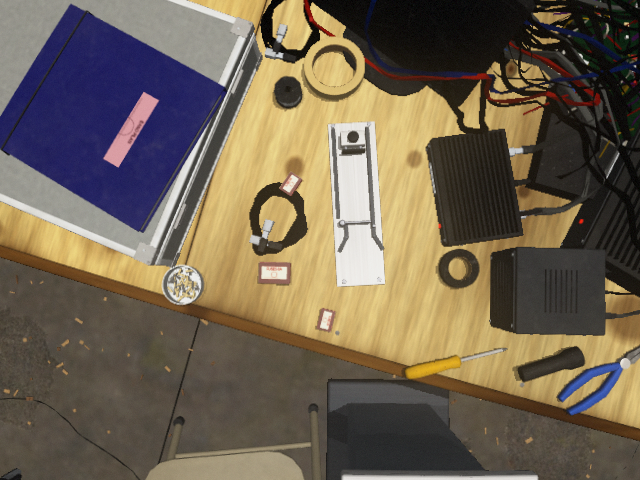

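View pics/side0.png

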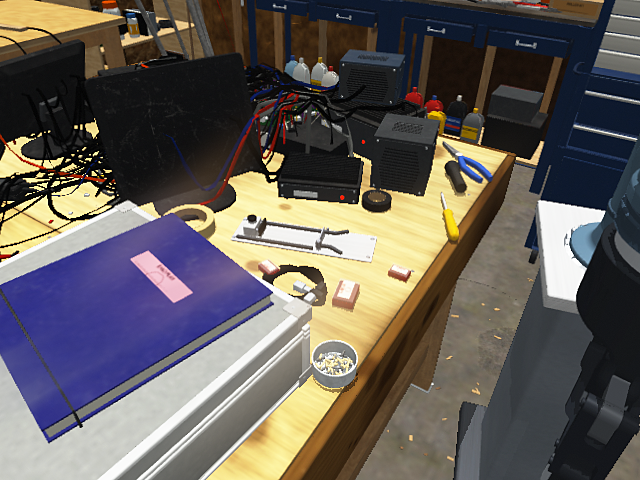

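Candidates for the fuse box in the top image are the large one at (274,273), a small one at (290,184) and another small one at (326,320). I choose (274,273) as the largest and will check it in a close crop.

```bash
cat > h.py <<'E'
import numpy as np, cv2
from rig import env, fingers, imaging, ticket
def ray(n,px):
    m=imaging.camera_model(n); d=np.array([m["k1"],0,0,0,0.])
    p=cv2.undistortPoints(np.array(px,float).reshape(-1,1,2),m["K"],d)[:,0]
    R=cv2.Rodrigues(m["rvec"])[0]; c=-R.T@m["tvec"]
    return c,np.c_[p,np.ones(len(p))]@R
def w(n,px,z):
    c,d=ray(n,px); return c+d*((z-c[2])/d[:,2])[:,None]
def proj(n,P):
    m=imaging.camera_model(n)
    return cv2.projectPoints(np.array(P,float).reshape(-1,1,3),m["rvec"],m["tvec"],m["K"],np.array([m["k1"],0,0,0,0.]))[0][:,0]
E
python3 - <<'E'
from h import *
im=cv2.imread("pics/top0.png")
a=cv2.resize(im[115:295,320:395],None,fx=3.3,fy=3.3,interpolation=cv2.INTER_CUBIC)
b=cv2.resize(im[255:295,250:300],None,fx=8,fy=8,interpolation=cv2.INTER_CUBIC)
o=np.zeros((600,660,3),np.uint8); o[:a.shape[0],:a.shape[1]]=a; o[:320,255:655]=b
cv2.imwrite("pics/c1.png",o)
print(w("top",[(274,273),(290,184),(326,320),(459,268),(183,285),(357,282),(355,125)],4))
E
```

```text
[[470.90992731 272.33351464   4.        ]
 [615.97871418 249.16710271   4.        ]
 [397.067762   187.65067195   4.        ]
 [482.90993837 -25.33324429   4.        ]
 [449.04271082 420.0632517    4.        ]
 [458.42308847 138.78667862   4.        ]
 [715.50099283 144.08399058   4.        ]]
```

View pics/c1.png

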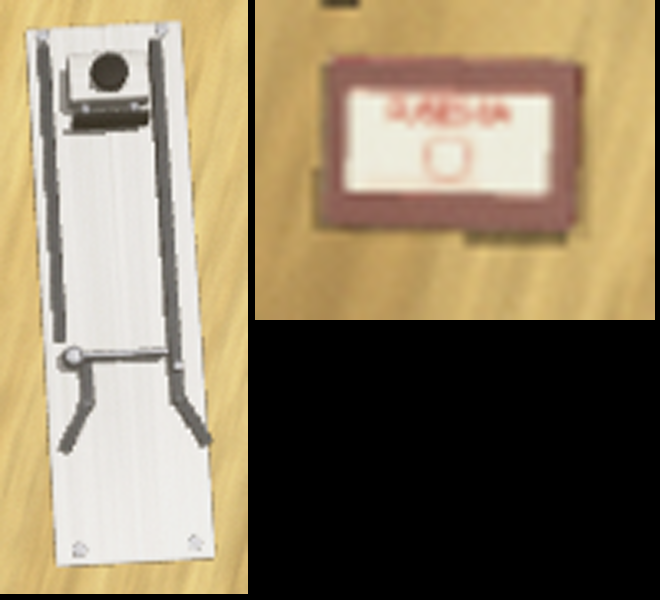

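The crop shows the large red box with the clear lid, with top-face corners at about (259,262.5), (290.6,262.8), (290,283.1) and (258.4,283.1). The holder has its stop at the top, the gate at about (355,222) and its open end at the bottom. So the choice stands, and next I fit the poses.

```bash
cat >> h.py <<'E'
from scipy.optimize import least_squares
from scipy.spatial.transform import Rotation as Ro
def T(p,P):
    c,s=np.cos(p[2]),np.sin(p[2]); P=np.array(P,float).reshape(-1,3)
    return np.c_[p[0]+c*P[:,0]-s*P[:,1],p[1]+s*P[:,0]+c*P[:,1],P[:,2]]
def fit(n,P,px,g):
    r=least_squares(lambda p:(proj(n,T(p,P))-px).ravel(),g,x_scale=[100,100,1]); return r.x,np.sqrt(np.mean(r.fun**2))
def down(yaw):  # tool y axis (closing line) at this yaw, tool z down
    y=np.array([np.cos(yaw),np.sin(yaw),0]);z=np.array([0,0,-1.]);return Ro.from_matrix(np.c_[np.cross(y,z),y,z]).as_rotvec()
def best(pos,yaw):  # of the two half-turn equivalents, the one with less wrist motion
    q0=env.observe()["qpos"]; c=[]
    for k in(0,np.pi):
        q=env.inverse_kinematics(pos,down(yaw+k))
        if q is not None:c.append((np.abs(np.array(q)-q0).max(),yaw+k,np.round(q,2)))
    return sorted(c,key=lambda t:t[0])
E
python3 - <<'E'
from h import *
hp=np.array([(28,25),(182,22),(214,557),(57,566)])/3.3+[320,115]
H,e=fit("top",[(170,42,4),(170,-36,4),(-98,-36,4),(-98,42,4)],hp,[560,140,0.]);print("holder",H,e)
bp=(np.array([(328,60),(580,62),(575,225),(322,225)])-[255,0])/8+[250,255]
B,e2=fit("top",[(17,25,18),(17,-25,18),(-17,-25,18),(-17,25,18)],bp,[470,272,0.]);print("box",B,e2)
np.save("H.npy",H);np.save("B.npy",B)
print("side proj box corners",proj("side",T(B,[(17,25,18),(17,-25,18),(-17,-25,18),(-17,25,18)])).round(1).tolist())
print("side proj holder",proj("side",T(H,[(170,42,4),(170,-36,4),(-98,-36,4),(-98,42,4),(3,28,23)])).round(1).tolist())
print(best([*B[:2],150],B[2]))
L=T(H,[(-63,0,0)])[0];print(L,best([*L[:2],150],H[2]+np.pi/2))
im=cv2.imread("pics/side0.png")[205:325,220:390]
cv2.imwrite("pics/c2.png",cv2.resize(im,None,fx=4.5,fy=4.5,interpolation=cv2.INTER_CUBIC))
E
```

```text
holder [5.51179631e+02 1.35507780e+02 6.31511858e-02] 0.5026570015859849
box [4.70916459e+02 2.70255549e+02 3.64526745e-03] 0.37965273827969326
side proj box corners [[331.9, 296.2], [340.0, 276.4], [359.9, 280.6], [352.7, 300.8]]
side proj holder [[229.7, 237.8], [244.4, 215.4], [376.9, 235.6], [370.7, 260.6], [317.8, 238.9]]
[(np.float64(0.4096800439565599), np.float64(0.0036452674517398072), array([-0.98,  0.29,  0.44,  1.95, -0.15,  0.94, -0.46])), (np.float64(2.595467940437742), np.float64(3.145237921041533), array([-0.59,  0.27, -0.01,  1.93,  0.  ,  0.94,  2.55]))]
[488.30521368 131.53189928   0.        ] [(np.float64(1.430551478980912), np.float64(1.6339475125688576), array([-0.69,  0.21,  0.39,  2.03, -0.1 ,  0.92,  1.38])), (np.float64(1.623116095438711), np.float64(4.775540166158651), array([-0.96,  0.24,  0.69,  2.04, -0.19,  0.92, -1.67]))]
```

View pics/c2.png

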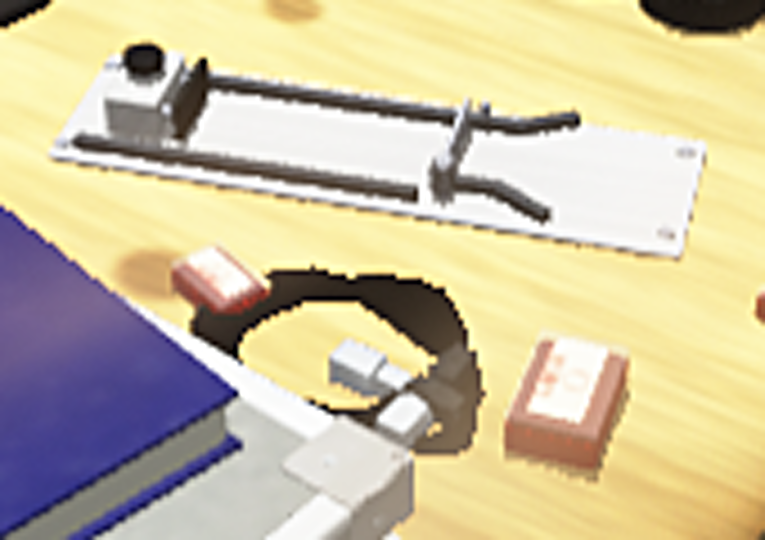

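The side view confirms both fits to about 2 px. The box's top corners are near (340,279) and (360,282), and the hinge is near (318,240). The cable loop lies just beyond the box's far long side, so I'll grip the box by its ends, where there is clear room.

```bash
python3 - <<'E'
from h import *
H=np.load("H.npy");B=np.load("B.npy")
o=best([*B[:2],120],B[2]+np.pi/2);print(o)
L=T(H,[(-66,0,0)])[0];print(best([*L[:2],120],H[2]))
yaw=o[0][1]; r=down(yaw)
fingers.command_gripper(68)
env.goto([*B[:2],100],r)
print(env.move_linear([*B[:2],2],feed=60,force_limit=8))
s=env.observe();print(s["time"],s["tcp_pos"],s["force"])
fingers.command_gripper(40,25)
s=env.observe();print(s["opening"],s["grasp_force"],s["tcp_pos"])
env.move_linear([*B[:2],60],feed=80)
s=env.observe();print(s["time"],s["opening"],s["grasp_force"],s["force"])
a=imaging.camera("top")[:,:,::-1];b=imaging.camera("side")[:,:,::-1]
cv2.imwrite("pics/g.png",np.hstack([cv2.resize(a[200:330,210:340],(400,400)),cv2.resize(b[180:330,270:420],(400,400))]))
E
```

```text
[(np.float64(1.0951595413249917), np.float64(1.5744415942466363), array([-0.77,  0.32,  0.2 ,  1.96, -0.08,  0.87,  1.05])), (np.float64(1.8817282555605908), np.float64(4.716034247836429), array([-1.12,  0.36,  0.62,  1.97, -0.27,  0.89, -1.93]))]
[(np.float64(0.4918837115346268), np.float64(0.06315118577396102), array([-0.82,  0.27,  0.54,  2.06, -0.18,  0.85, -0.12])), (np.float64(2.3917415709699075), np.float64(3.204743839363754), array([ 0.68,  0.57, -1.24,  2.  ,  0.64,  1.03,  2.34]))]
False
3.8167 [471.27021135 270.44829413   2.40892879] [-0.17938611 -0.47082675 -1.58866959]
50.041591100794534 27.221553325653076 [471.3749771  270.57392972   2.50421897]
4.9833 49.76696877361418 26.902613639831543 [-0.19098136  0.09149338 -0.16269446]
```

View pics/g.png

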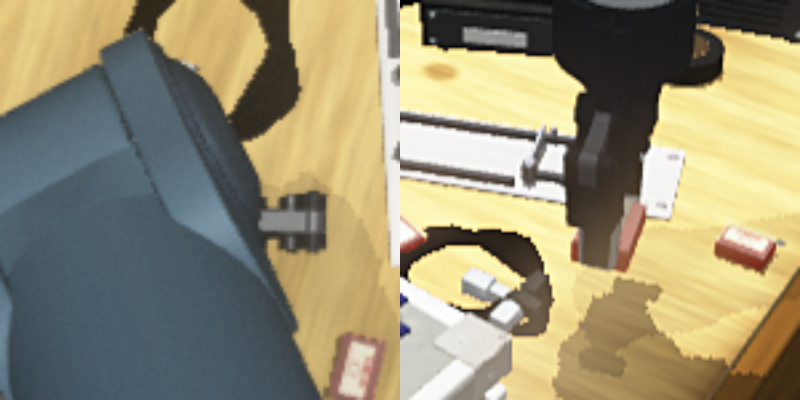

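The side half shows the box held by its ends, with the opening at 49.8 mm. Next I place it on the landing.

```bash
python3 - <<'E'
from h import *
H=np.load("H.npy")
L=T(H,[(-67,0,0)])[0][:2]; r=down(H[2])
env.goto([*L,70],r)
env.move_linear([*L,15],feed=80)
print(env.move_linear([*L,4.5],feed=15,force_limit=3))
s=env.observe();print(s["time"],s["tcp_pos"],s["force"],s["opening"])
fingers.command_gripper(60)
env.move_linear([*L,80],feed=120)
fingers.command_gripper(0)
P=T(H,[(-150,0,0)])[0][:2]
env.move_linear([*P,80],feed=150)
s=env.observe();print(s["time"],s["tcp_pos"],s["force"],s["opening"])
a=imaging.camera("top")[:,:,::-1];b=imaging.camera("side")[:,:,::-1]
cv2.imwrite("pics/p_t.png",a);cv2.imwrite("pics/p_s.png",b)
cv2.imwrite("pics/p.png",np.hstack([cv2.resize(a[190:310,310:410],(400,480)),cv2.resize(b[180:300,290:390],(400,480))]))
E
```

```text
True
7.5167 [484.27598787 131.3757107    6.47075738] [-0.21931751 -0.39411202  4.46789983] 50.12579730678846
9.85 [402.69261039 126.53111226  80.50826728] [1.47967832 1.0427872  0.37343452] -0.15889379911532167
```

View pics/p.png

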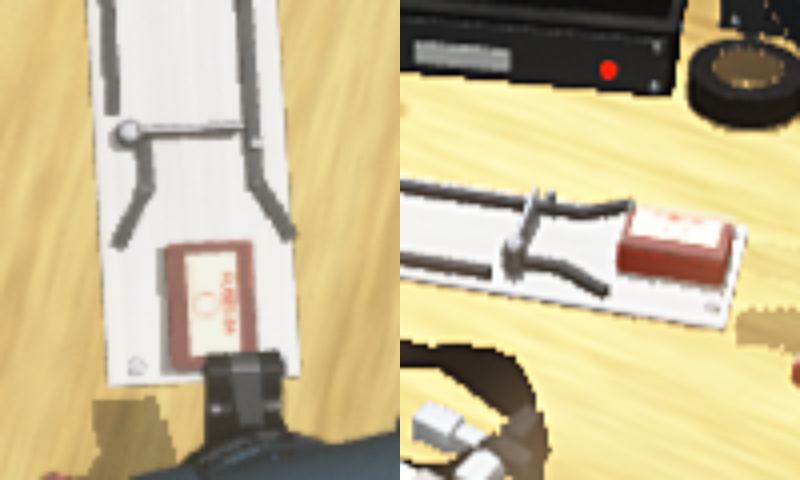

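The box sits flat and aligned on the landing, at about (362,266) in the top image and 1–2 mm right of the midline, well inside the funnel. Next I push it from behind with the fingers shut.

```bash
cat >> h.py <<'E'
H=np.load("H.npy")
def hx(): 
    s=env.observe(); d=s["tcp_pos"][:2]-H[:2]; c,n=np.cos(H[2]),np.sin(H[2]); f=s["force"]
    return np.round([s["time"],c*d[0]+n*d[1],-n*d[0]+c*d[1],s["tcp_pos"][2],c*f[0]+n*f[1],-n*f[0]+c*f[1],f[2]],2)
def to(x,y,z,feed,fl=None): return env.move_linear([*T(H,[(x,y,0)])[0][:2],z],feed=feed,force_limit=fl)
E
python3 - <<'E'
from h import *
to(-130,-1,40,150);to(-130,-1,8,60);print(hx())
for x in(-112,-90,-70,-50,-40,-30,-20,-10,0,10,20,30,37):
    k=to(x,-1,8,30,10);print(hx(),k)
    if k:break
a=imaging.camera("top")[:,:,::-1];b=imaging.camera("side")[:,:,::-1]
cv2.imwrite("pics/q.png",np.hstack([cv2.resize(a[120:270,300:425],(400,480)),cv2.resize(b[180:300,250:350],(400,480))]))
E
```

```text
[  11.08 -130.1    -1.17    7.8    -0.48   -0.44   -0.41]
[ 1.1830e+01 -1.1218e+02 -1.0700e+00  7.9100e+00 -9.8000e-01  3.2000e-01
  4.0000e-02] False
[ 12.72 -90.02  -1.09   7.97   0.26   0.2   -0.56] False
[ 13.53 -69.94  -1.07   7.99  -1.21  -0.33   0.75] False
[ 1.435e+01 -4.970e+01 -1.210e+00  7.890e+00 -1.190e+00 -1.810e+00
  3.000e-02] False
[ 14.83 -38.4   -0.74   8.43  -0.64   0.56  -0.41] False
[ 15.32 -28.79  -0.94   8.21  -0.17   0.45  -1.19] False
[ 15.8  -18.8   -1.03   8.2    0.9   -0.49  -0.12] False
[16.28 -8.98 -1.05  8.16  0.29 -0.78  0.4 ] False
[16.77  0.86 -1.03  8.14 -0.24  0.    0.11] False
[17.25 10.85 -1.04  8.13 -0.12  0.62  0.04] False
[17.73 20.88 -1.09  8.16 -0.45  0.07  0.63] False
[18.22 30.82 -1.05  8.14 -0.35  0.37 -0.2 ] False
[18.6  37.51 -1.58  8.05 -0.59 -1.05 -0.05] False
```

View pics/q.png

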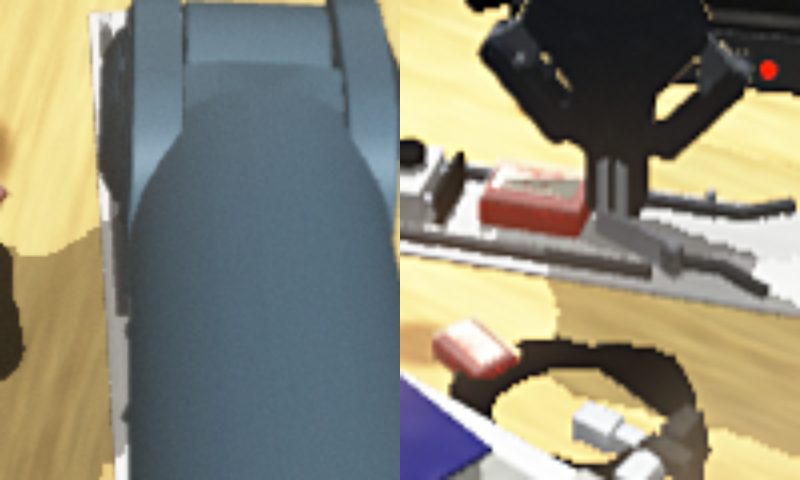

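The side half shows the box through the gate, with the fingers behind it and the pad still about 12 mm ahead. I now feel for the pad in 1 mm steps, averaging the force at each.

```bash
python3 - <<'E'
from h import *
def F(n=10):
    v=[]
    for _ in range(n): env.sleep(0.02); v.append(hx())
    return np.mean(v,0)
f0=F(15)[4];print("f0",f0)
x=37.5
while x<76:
    x+=1; k=to(x,-1,8,20,12); m=F(); d=m[4]-f0; print(round(x,1),m[[0,1]].round(2),round(d,2),k)
    if k or d<-4.9:
        m=F(15); d=m[4]-f0; print("chk",round(d,2))
        if k or d<-4.9: break
env.sleep(0.5);m=F();print(m.round(2),m[4]-f0)
E
```

```text
f0 -0.014000000000000004
38.5 [19.29 38.38] -0.42 False
39.5 [19.71 39.48] -0.85 False
40.5 [20.12 40.61] -0.39 False
41.5 [20.54 41.62] -0.68 False
42.5 [20.96 42.59] -0.6 False
43.5 [21.38 43.59] -0.37 False
44.5 [21.79 44.54] -0.52 False
45.5 [22.21 45.66] -0.51 False
46.5 [22.62 46.61] -0.19 False
47.5 [23.04 47.59] -0.52 False
48.5 [23.46 48.58] -0.75 False
49.5 [23.88 49.59] -0.43 False
50.5 [24.29 50.59] -0.4 False
51.5 [24.71 51.62] -0.62 False
52.5 [25.12 52.58] -0.57 False
53.5 [25.54 52.94] -2.6 False
54.5 [25.96 53.26] -5.08 False
chk -5.1
[26.88 53.25 -1.1   7.82 -5.06 -1.02  3.74] -5.042999999999999
```

Force is rising faster than the pad spring should allow, and there is an upward component too. I look before pushing any further.

```bash
python3 - <<'E'
from h import *
b=imaging.camera("side")[:,:,::-1]; a=imaging.camera("top")[:,:,::-1]
cv2.imwrite("pics/r.png",cv2.resize(b[190:280,225:345],(800,600),interpolation=cv2.INTER_CUBIC))
s=env.observe();print(s["tcp_rot"],down(H[2]),s["force"],s["torque"],hx())
for x in(77.8,): print(proj("side",T(H,[(117.8,-19,24),(117.8,19,24),(67.8,17,22),(67.8,17,4),(117.8,17,22),(117.8,17,4),(106,19,24.5),(106,19,4.5)])).round(1).tolist())
E
```

```text
[-2.14812091 -2.28877663  0.00553518] [2.15020248 2.29046583 0.        ] [-4.80784821 -2.05701375  4.34344903] [-0.29642749  1.01995427  0.03949689] [27.05 53.28 -1.12  7.81 -4.93 -1.75  4.34]
[[265.9, 215.4], [259.5, 226.4], [285.4, 230.6], [285.6, 238.4], [259.9, 226.7], [260.4, 234.4], [265.4, 227.1], [266.0, 235.7]]
```

View pics/r.png

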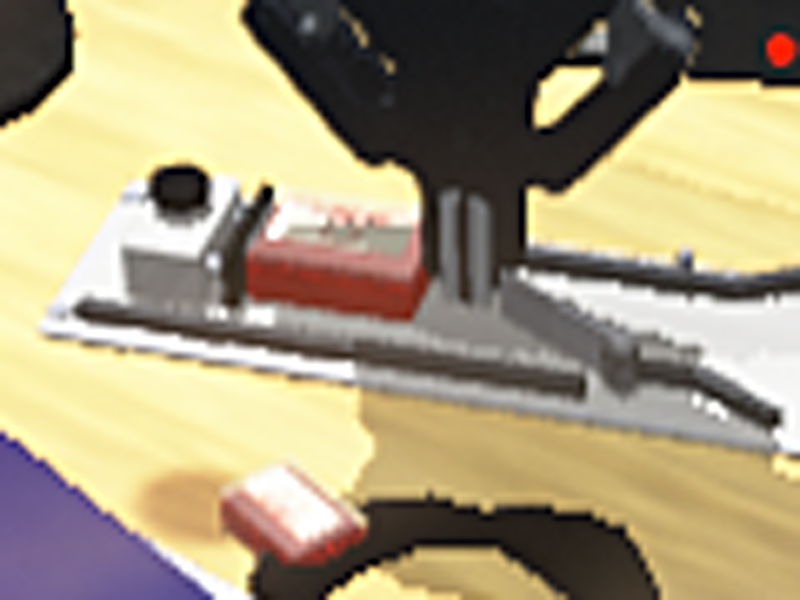

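The picture shows the box flat and square against the pad at (255,250), with nothing else touching. The fingers are dragging slightly downward on the box face, which adds plate friction. So I raise the commanded height a little and continue in fine steps, going by TCP travel (contact at about 52.7) and capping the force.

```bash
python3 - <<'E'
from h import *
def F(n=10):
    v=[]
    for _ in range(n): env.sleep(0.02); v.append(hx())
    return np.mean(v,0)
x=54.5
while x<62:
    x+=.5; k=to(x,-1,8.6,10,8); m=F(); print(round(x,1),m[[0,1,3,4,5,6]].round(2),k)
    if k or m[4]<-9 or m[1]>56.2: break
env.sleep(0.5);print(F().round(2))
E
```

```text
55.0 [27.39 54.31  8.08 -3.59 -1.16 -0.15] False
55.5 [27.81 55.08  8.37 -4.68 -1.56 -0.69] False
56.0 [28.22 55.86  8.58 -4.86 -0.82 -0.13] False
56.5 [28.64 56.19  8.5  -5.32 -1.11 -0.12] False
57.0 [29.06 56.47  8.42 -5.06 -1.23 -0.25] False
[29.73 56.45 -0.95  8.42 -5.41 -1.18 -0.1 ]
```

```bash
python3 - <<'E'
from h import *
def F(n=10):
    v=[]
    for _ in range(n): env.sleep(0.02); v.append(hx())
    return np.mean(v,0)
for x in(57.5,58.0):
    k=to(x,-1,8.6,10,5); m=F(20); print(x,m.round(2),k)
    if m[4]<-6.2: break
env.sleep(0.5);print(F().round(2))
# ease off gently, then lift straight out
for x in (55,52.5,50): to(x,-1,8.6,10)
print(F().round(2))
to(48,-1,8.6,10);to(48,-1,90,60);to(-60,-1,120,150)
print(hx());env.sleep(0.5)
env.goto([*T(H,[(-160,0,0)])[0][:2],200],down(H[2]))
b=imaging.camera("side")[:,:,::-1]; a=imaging.camera("top")[:,:,::-1];cv2.imwrite("pics/s_t.png",a)
cv2.imwrite("pics/s.png",np.hstack([cv2.resize(a[110:290,310:410],(330,594)),cv2.resize(b[190:290,225:380],(460,594))]))
E
```

```text
57.5 [30.22 56.72 -0.97  8.33 -5.7  -1.13 -0.34] False
58.0 [30.81 56.99 -0.99  8.24 -5.89 -1.07 -0.14] False
[ 3.156e+01  5.698e+01 -9.900e-01  8.250e+00 -5.520e+00 -1.190e+00
  3.000e-02]
[32.97 50.84 -0.75  9.01 -0.31 -0.22 -0.1 ]
[ 35.81 -59.12  -0.87 120.23  -0.67   0.39  -0.37]
```

View pics/s.png

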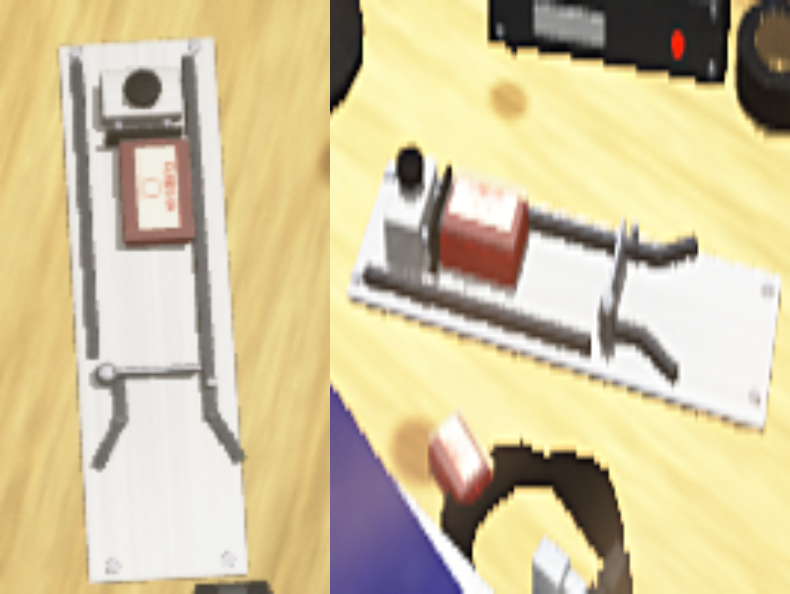

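The box lies flat against the relaxed pad, the gate is shut (top crop, row 370) and the arm is clear. I measured about 4.3 mm of TCP travel past contact at about 5.5 N, held for over a second.

```bash
python3 -c "
from rig import ticket
print(ticket.hand_in())"
```

```text
the job is handed in; nothing more can be done
None
```

The job is handed in, no verdict returned: the box went through the gate and was pressed on the pad at about 5.5 N (about 4 mm of travel past contact, held over a second), then released; the last pictures show it lying flat against the pad with the gate shut, and I never moved near the tin or tape.

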